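Nest the steel pots with their handles fanned

TASK

The shift is over: put the bench's three steel pots away as one nest. Lower the medium pot into the large one and the small pot into the medium one, without dropping them, with the handles turned well apart so that every pot sits flat and fully down and a gloved hand could take any one handle; the large pot stays where it stands, and nothing else on the bench is disturbed.

Things in the scene. Friction and masses are not known exactly. Their poses are not given: they have to be found in the camera images.
- large_pot: the largest of three plain steel pots shaped like saucepans: rim 124 mm across outside, 118 inside, foot 116 mm across; all three are 78 mm high, with a 3 mm wall and 4 mm floor; about 0.42 kg, loose, standing upright. Origin: centre of its underside; z up its axis; +x along its one straight handle
- medium_pot: the middle-sized of three plain steel pots shaped like saucepans: rim 102 mm across outside, 96 inside, foot 94 mm across; all three are 78 mm high, with a 3 mm wall and 4 mm floor; about 0.26 kg, loose, standing upright. Origin: centre of its underside; z up its axis; +x along its one straight handle
- small_pot: the smallest of three plain steel pots shaped like saucepans: rim 82 mm across outside, 76 inside, foot 74 mm across; all three are 78 mm high, with a 3 mm wall and 4 mm floor; about 0.2 kg, loose, standing upright. Origin: centre of its underside; z up its axis; +x along its one straight handle
- large_grip (a point): point of the large pot's handle, 112 mm from the pot's axis and 96 mm above its foot, inside the grip: a flattened steel bar 16 mm wide (along the pot's y), 20 mm high, 80 to 173 mm from the axis, rising outwards 10 degrees (its middle line 91 to 107 mm above the foot). A 14 mm wide neck joins it to the wall just under the rim, rising steeply enough to pass over the rim of the next pot
- medium_grip (a point): holding point of the medium pot's handle, 101 mm from the pot's axis and 96 mm above its foot, inside the grip: a flattened steel bar 16 mm wide (along the pot's y), 20 mm high, 69 to 162 mm from the axis, rising outwards 10 degrees (its middle line 91 to 107 mm above the foot). A 14 mm wide neck joins it to the wall just under the rim, rising steeply enough to pass over the rim of the next pot
- small_grip (a point): holding point of the small pot's handle, 91 mm from the pot's axis and 96 mm above its foot, inside the grip: a flattened steel bar 16 mm wide (along the pot's y), 20 mm high, 59 to 152 mm from the axis, rising outwards 10 degrees (its middle line 91 to 107 mm above the foot). A 14 mm wide neck joins it to the wall just under the rim, rising steeply enough to pass over the rim of the next pot
- grinder: yellow and black angle grinder, 60 mm high, about 230 mm long, lying at the far right of the bench; leave it alone. Origin under its middle, y along its body
- spray_can: upright grey spray can, 54 mm across and 175 mm high, at the far left of the bench; leave it alone. Origin under its middle
- weld_sample: dark steel T-shaped weld sample, 110 mm square foot and 68 mm high, at the far middle of the bench; leave it alone. Origin under its middle
- vice: blue bench vice bolted down at the right end of the bench, 150 mm high and 130 mm wide in y; its jaws open along x. Origin under its middle
Mind the look-alikes: they are no part of the job. Leave any green look-alike of the medium_pot alone.

How it is judged:
At the end, for the whole second after the job is handed in: Medium pot in large and small in medium, each foot on the next floor (origins at most 7.5 mm apart in height, 20 mm sideways), all upright within 0.06 rad and at rest, the three grip points at least 50 mm apart horizontally, the large pot within 50 mm of its start (z of medium_pot in the frame of large_pot below 0.0075 m and horizontal distance between medium_pot and large_pot below 0.02 m and z of small_pot in the frame of medium_pot below 0.0075 m and horizontal distance between small_pot and medium_pot below 0.02 m and horizontal distance between large_grip and medium_grip above 0.05 m and horizontal distance between each of medium_grip, large_grip and small_grip above 0.05 m and angle between each of large_pot, medium_pot, small_pot's own z axis and vertical below 0.06 rad and linear speed of each of large_pot, medium_pot, small_pot below 0.02 m/s and distance of large_pot from where it was at the start of the episode below 0.05 m); the robot touches nothing.
It fails at once if the medium pot falls into the large one (faster than 0.5 m/s inside it) (horizontal distance between medium_pot and large_pot below 0.025 m and z of medium_pot in the frame of large_pot below 0.07 m and linear speed of medium_pot above 0.5 m/s and linear speed of large_pot below 0.2 m/s).
It fails at once if the small pot falls into the medium one (faster than 0.5 m/s inside it) (horizontal distance between small_pot and medium_pot below 0.025 m and z of small_pot in the frame of medium_pot below 0.07 m and linear speed of small_pot above 0.5 m/s and linear speed of medium_pot below 0.2 m/s).
It fails at once if the angle grinder is moved more than 30 mm (distance of grinder from where it was at the start of the episode above 0.03 m).
It fails at once if the spray can is moved more than 30 mm (distance of spray_can from where it was at the start of the episode above 0.03 m).
It fails at once if the welded sample is moved more than 30 mm (distance of weld_sample from where it was at the start of the episode above 0.03 m).
It also fails if it takes over 61 s, if anything falls off the work surface, if the arm or the gripper's body presses on something with over 40 N, if the wrist force passes 120 N, or if a joint passes its speed limit or range.

ROBOT

A 7-joint arm with a two-finger parallel gripper is mounted at the origin on the work surface. World frame = base frame: x ahead of the robot, y to its left, z up, the work surface at z = 0. Lengths are in m, angles in rad, forces in N, time in s.
With the tool pointing down it reaches from about 0.425 to 0.925 m from the base axis. Payload 6.8 kg.
Tool frame: the origin (TCP) lies on the centre line of the jaws, within the pads' length; the fingertips stand 8 mm ahead of it and the grasp point (between the pads) lies 11 mm behind it (bot.tips_ahead is the distance from the TCP to the fingertips, in m); z points along the fingers, y is the line along which they close (so a half turn about z gives the same grasp; the last joint's range is limited). The gripper opens to 85 mm and grips with 20 to 120 N. Pads are 22 mm wide; open, the fingers measure 114 mm over their backs; the gripper's body (76 mm by 85 mm) begins 54 mm behind the grasp point. The pads swing forward as they close: fully open they stand 13 mm farther back than shut.
Start: joints at [-1.38, 0.477, 0.022, 1.555, -0.011, 1.109, -0.083], TCP at [0.199, 0.645, 0.239] pointing down, gripper open.
Joint ranges: [-2.96, 2.96], [-0.34, 2.1], [-1.41, 1.46], [0.24, 2.44], [-1.37, 4.51], [0.17, 1.92], [-2.96, 2.96]. Speed limits (rad/s): [2.39, 2.39, 3.14, 3.14, 3.14, 3.14, 3.14].

INTERFACE

Orientations are given as a unit quaternion [w, x, y, z].
In Python, from station import bot gives the robot as it stands.
- The arm moves only by the tool send_rows, never from a script. Its argument "deltas" is text: rows parted by semicolons, each of 4 numbers parted by spaces: the shift along the tool's x, y, z in m, then the turn about the tool's z in degrees. In form: x y z spin; .... A call has 1 to 5 rows; each row is the pose to reach, as a shift and turn from the pose commanded when the call began, along the tool's axes at that moment; what a row does not reach only later rows make up. A row lasts 1/10 s, in which the tool goes at most 50 mm and 8.59 degrees, less where a joint would pass 70% of its speed; a pose out of reach is approached as far as the arm can. A call with a gripper value outside its range is refused whole. "claw" is the opening, from 0 (shut) to 1 (fully open), set as the call begins (left out, the last holds). The fingers move at their own pace and stop on an object; "force" is the grip in N (left out, the last holds). Time passes only in rows, so rows that repeat a pose let the fingers close. It gives the time, the measured TCP pose, the force, the opening and the grip force at its end, in the units of the state.
- bot.get_obs(): the state, without advancing time (a new reading comes with each control period).
- bot.read_camera(name): name is "side" or "top"; returns a dict with "img" (384x512x3 uint8, red, green, blue), "depth" (384x512 float32, m along the optical axis (not along the pixel's ray), 0 where there is no reading), "fx", "fy", "cx", "cy" (pixels), "camera_from_world" (4x4, takes a point from world to camera coordinates). Camera axes: x right, y up, looking along -z (the intrinsics and any distortion apply to the point x, -y, -z); pixel columns grow to the right and rows downward; lengths in m; the calibration is good to about 2 mm. A picture is of the moment at which its call begins.
- bot.hand_in(): hands the job in; it is judged then, once.
Trained networks look in a picture, given as the dict that the camera call returned (one of the last four; its "shot" number tells which), for a name from the list of things; names that differ only in an ending like _2 or _b are one class to them, and where a whole thing is asked for, a point or a joint stands for the part that bears it (a point fixed in the world has none). Each returns a list of dicts, best first, with "confidence" (0 to 1); they miss things now and then, are a little off and sometimes report something else, mostly with a low value. They report only what shows in the picture. A call takes as long as a camera call. They do not tell look-alikes from the thing itself.
- bot.masks_of(picture, query): "mask" (384x512 bool, what is visible of it).
- bot.landmark_of(picture, query): "xyz" ([x, y, z] in m, in world coordinates, good to about 4 mm: a listed point, or the origin of a listed thing).
The state is a dict: "t": time; "q": joint angles; "joint_vel": joint speeds; "joint_torque": joint torques, N m; "eef_pos": TCP position; "tool_rot": TCP orientation; "contact_force": force on the tool from outside, world axes, zero at the start; "torque": the same for the moment, N m; "gripper_width": opening from 0.0 (shut) to 1.0 (fully open); "grasp_force": force on a finger pad.
Only numpy, scipy, OpenCV 4.12 (cv2) and the standard library are available. Lean on these libraries where they do the work, as an engineer would, in place of code of your own. Each camera call takes 0.05 s, during which the arm holds its last target. There are 200 camera calls.

## Working session

There is one attempt and no reset: what is moved stays moved. The work goes in short steps, Python scripts to look and compute and a tool call to move; the robot and the scene stay as the last step left them, time stands still between calls to the robot, and variables do not carry over. Pictures are saved under pics/ and viewed, at most 10 in all, crops included, and the job is handed in when it is done.

Besides the shell and the picture viewer there is one more tool, called after "Request:" as name(argument=value, ...) on one line, values as JSON. send_rows: Moves the arm, as the interface text tells. Its arguments: {"type":"object","properties":{"deltas":{"type":"string"},"claw":{"type":"number"},"force":{"type":"number"}},"required":["deltas"]}

```bash
mkdir -p pics; ls
cat > h.py <<'E'
from station import bot
import numpy as np, cv2
def w(p,u,v,d=None):
    if d is None: d=p["depth"][v,u]
    x=(u-p["cx"])/p["fx"]*d; y=(v-p["cy"])/p["fy"]*d
    return (np.linalg.inv(p["camera_from_world"])@np.array([x,-y,-d,1]))[:3]
def px(p,X):
    c=p["camera_from_world"]@np.append(X,1); return (p["fx"]*c[0]/-c[2]+p["cx"], p["fy"]*-c[1]/-c[2]+p["cy"])
E
python3 - <<'E'
from h import *
ims=[]
for n in("top","side"):
    p=bot.read_camera(n)
    cv2.imwrite(f"pics/{n}0.png",p["img"][:,:,::-1])
    for q in("large_pot","medium_pot","small_pot","large_grip","medium_grip","small_grip"):
        print(n,q,[(np.round(r["xyz"],3).tolist(),round(r["confidence"],2),np.round(px(p,r["xyz"])).tolist()) for r in bot.landmark_of(p,q)])
o=bot.get_obs();print(o["t"],o["eef_pos"],o["tool_rot"],o["gripper_width"],bot.tips_ahead)
E
```

```text
pics
top large_pot [([0.559, 0.01, -0.001], 0.69, [215.0, 171.0])]
top medium_pot [([0.551, 0.311, -0.006], 0.97, [131.0, 174.0]), ([0.754, 0.2, -0.001], 0.97, [164.0, 120.0]), ([0.197, 0.285, 0.003], 0.85, [132.0, 276.0])]
top small_pot [([0.529, -0.343, -0.003], 0.68, [314.0, 179.0])]
top large_grip [([0.586, 0.126, 0.098], 0.65, [177.0, 157.0])]
top medium_grip [([0.856, 0.201, 0.096], 0.89, [158.0, 82.0]), ([0.463, 0.258, 0.092], 0.83, [136.0, 194.0]), ([0.29, 0.255, 0.095], 0.74, [134.0, 247.0])]
top small_grip [([0.435, -0.344, 0.101], 0.85, [321.0, 200.0]), ([0.691, -0.324, -0.001], 0.37, [307.0, 136.0])]
side large_pot [([0.561, 0.016, 0.002], 0.71, [263.0, 185.0])]
side medium_pot [([0.751, 0.204, 0.001], 0.94, [308.0, 154.0]), ([0.198, 0.288, -0.003], 0.66, [169.0, 147.0]), ([0.55, 0.316, -0.004], 0.6, [255.0, 141.0])]
side small_pot [([0.527, -0.341, 0.0], 0.96, [261.0, 264.0])]
side large_grip [([0.585, 0.129, 0.089], 0.78, [268.0, 147.0])]
side medium_grip [([0.468, 0.262, 0.098], 0.95, [235.0, 126.0]), ([0.856, 0.205, 0.093], 0.9, [337.0, 133.0]), ([0.293, 0.257, 0.098], 0.63, [190.0, 128.0]), ([0.586, 0.127, 0.093], 0.53, [268.0, 146.0])]
side small_grip [([0.432, -0.339, 0.1], 0.63, [227.0, 242.0])]
0.7 [0.19874131 0.64510857 0.23932189] [1.16387201e-05 1.48890301e-01 9.88853719e-01 1.61806659e-05] 1.0048009712760966 0.008
```

View pics/top0.png

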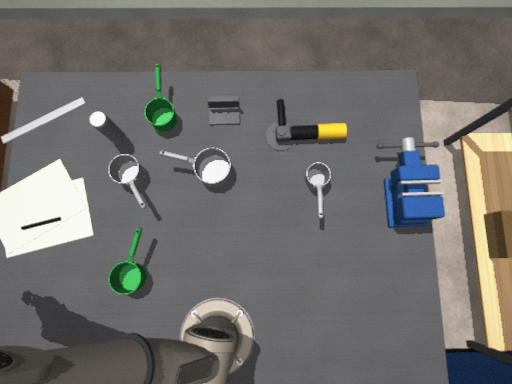

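View pics/side0.png

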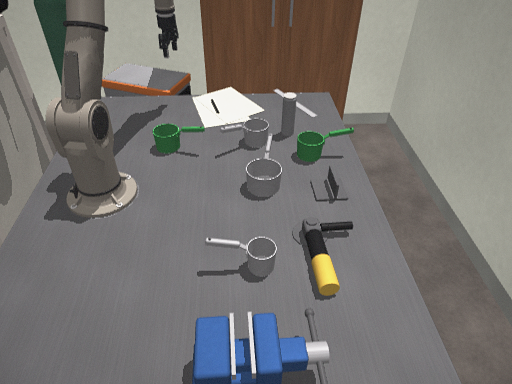

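Top: steel medium at (125,168), with its look-alikes the green pots at (160,113) and (127,278). Large steel is at (212,165) and small at (318,175). I choose the steel one at (125,168), and will check it in a crop and refine it by depth.

```bash
cat >> h.py <<'E'
from scipy.optimize import least_squares
def cloud(p):
    v,u=np.mgrid[:384,:512]; d=p["depth"]
    P=np.stack([(u-p["cx"])/p["fx"]*d,-(v-p["cy"])/p["fy"]*d,-d,np.ones_like(d)],-1)@np.linalg.inv(p["camera_from_world"]).T
    return P[...,:3]
def pot(C,c,R):
    """rim circle centre and handle angle, near guess c; R = outer rim radius"""
    P=C.reshape(-1,3); r=np.hypot(*(P[:,:2]-c).T)
    m=P[(r<R+.015)&(r>R-.02)&(P[:,2]>.068)&(P[:,2]<.084)]
    s=least_squares(lambda q:np.hypot(m[:,0]-q[0],m[:,1]-q[1])-(R-.0015),c,loss="soft_l1",f_scale=.003)
    h=P[(P[:,2]>.088)&(P[:,2]<.13)&(r<R+.12)&(r>R+.015)]
    a=np.degrees(np.arctan2(*(h[:,:2].mean(0)-s.x)[::-1])); L=np.hypot(*(h[:,:2]-s.x).T)
    return s.x.round(4),round(a,1),len(m),len(h),(L.min().round(3),L.max().round(3)),h[:,2].max().round(3)
def go(pos,yang=None):
    """shift in tool axes and spin to bring TCP to pos, tool y to world angle yang"""
    from scipy.spatial.transform import Rotation as T
    o=bot.get_obs(); q=o["tool_rot"]; M=T.from_quat([q[1],q[2],q[3],q[0]]).as_matrix()
    a=np.degrees(np.arctan2(M[1,1],M[0,1]))
    print("at",o["eef_pos"].round(4) if hasattr(o["eef_pos"],"round") else o["eef_pos"],"yang",round(a,1),"q",np.round(o["q"],2),"t",o["t"])
    print("shift",(M.T@(np.array(pos)-o["eef_pos"])).round(4),"spin",None if yang is None else round((a-yang+180)%360-180,1), "down",M[:,2].round(3))
E
python3 - <<'E'
from h import *
p=bot.read_camera("top"); C=cloud(p)
for n,c,R in(("L",(.56,.013),.062),("M",(.55,.313),.051),("S",(.528,-.342),.041)): print(n,pot(C,c,R))
cv2.imwrite("pics/crop.png",cv2.resize(p["img"][130:220,90:240,::-1],None,fx=4,fy=4,interpolation=2))
go([.464,.26,.24],-58)
E
```

```text
L (array([0.5622, 0.0131]), np.float64(78.0), 180, 149, (np.float64(0.078), np.float64(0.173)), np.float64(0.123))
M (array([0.5525, 0.3082]), np.float64(-90.6), 163, 303, (np.float64(0.067), np.float64(0.166)), np.float64(0.129))
S (array([ 0.5284, -0.345 ]), np.float64(177.7), 119, 148, (np.float64(0.059), np.float64(0.152)), np.float64(0.12))
at [0.1987 0.6451 0.2393] yang 72.9 q [-1.38  0.48  0.02  1.56 -0.01  1.11 -0.08] t 0.75
shift [-0.3669 -0.2899 -0.0007] spin 130.9 down [-0.  0. -1.]
```

View pics/crop.png

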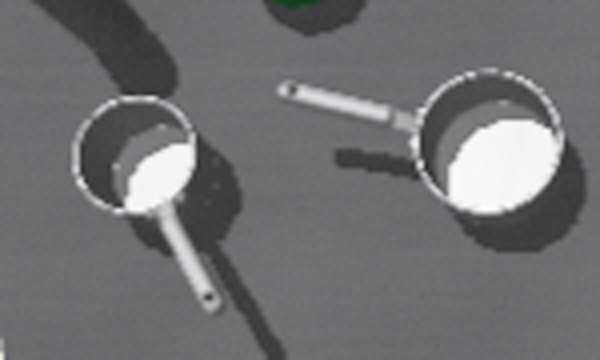

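The crop shows two plain steel pots. The medium is at about (135,155), its handle pointing down-right to a tip at (210,300), a bearing of about 208°. The large is at (490,140), its handle pointing left. The choice is confirmed, so I'm moving.

Request:
send_rows(deltas="-0.367 -0.290 0 134;-0.367 -0.290 0 134;-0.367 -0.290 0 134;-0.367 -0.290 0 134;-0.367 -0.290 0 134", claw=1, force=100)

```text
t: 1.25
eef_pos: [0.3415, 0.4375, 0.2396]
tool_rot: [-0.0, 0.503, 0.864, 0.0]
contact_force: [0.4, 0.3, -0.1]
gripper_width: 1.003
grasp_force: 0.0
```

```bash
python3 -c "
from h import *
go([.464,.26,.18],-61.5)"
```

```text
at [0.3415 0.4375 0.2396] yang 29.6 q [-1.21  0.28  0.24  1.86 -0.08  1.01 -0.43] t 1.25
shift [-0.2149  0.019   0.0595] spin 91.1 down [ 0.     0.001 -1.   ]
```

Request:
send_rows(deltas="-0.215 0.019 0.06 91;-0.215 0.019 0.06 91;-0.215 0.019 0.06 91;-0.215 0.019 0.06 91;-0.215 0.019 0.06 91")

```text
t: 1.75
eef_pos: [0.4662, 0.2575, 0.1788]
tool_rot: [0.001, 0.787, 0.618, -0.0]
contact_force: [-0.2, 0.5, 0.2]
gripper_width: 0.999
grasp_force: 0.0
```

```bash
python3 -c "
from h import *
go([.464,.26,.16],-61.5)"
```

```text
at [0.4662 0.2575 0.1788] yang -13.7 q [-0.99  0.33  0.45  1.98 -0.19  0.87 -0.68] t 1.75
shift [ 0.0019 -0.0027  0.0188] spin 47.8 down [ 0.    -0.002 -1.   ]
```

Request:
send_rows(deltas="0.002 -0.003 0.01 48;0.002 -0.003 0.01 48;0.002 -0.003 0.01 48;0.002 -0.003 0.01 48;0.002 -0.003 0.01 48")

```text
t: 2.25
eef_pos: [0.4618, 0.2651, 0.1695]
tool_rot: [-0.0, 0.957, 0.289, 0.0]
contact_force: [-0.4, 0.4, -0.1]
gripper_width: 1.001
grasp_force: 0.0
```

Run:
```python
from h import *
p=bot.read_camera("side"); 
for q in("medium_pot","medium_grip"):
    print(q,[(np.round(r["xyz"],3).tolist(),round(r["confidence"],2)) for r in bot.landmark_of(p,q)])
C=cloud(p).reshape(-1,3)
# handle outer axis from side depth
d=C[:,:2]-[.5525,.3082]; u=np.array([-.879,-.477]); s=d@u; t=d@[.477,-.879]
m=(C[:,2]>.085)&(C[:,2]<.13)&(s>.06)&(s<.17)&(abs(t)<.03)
print(m.sum(), np.polyfit(s[m],t[m],1), [(a,t[m&(s>a)&(s<a+.025)].mean().round(4)) for a in(.06,.085,.11,.135)])
go([.464,.26,.085],-61.5)
```

```text
medium_pot [([0.754, 0.2, -0.002], 0.96), ([0.551, 0.313, -0.004], 0.83), ([0.196, 0.29, -0.003], 0.69)]
medium_grip [([0.467, 0.262, 0.096], 0.85), ([0.855, 0.206, 0.094], 0.76), ([0.293, 0.258, 0.098], 0.55)]
116 [0.05020322 0.00346913] [(0.06, np.float64(0.007)), (0.085, np.float64(0.0088)), (0.11, np.float64(0.0099)), (0.135, np.float64(0.0106))]
at [0.4617 0.2652 0.1694] yang -55.8 q [-1.13  0.37  0.62  2.   -0.28  0.86 -1.33] t 2.4
shift [-0.001   0.0056  0.0844] spin 5.7 down [ 0. -0. -1.]
```

Request:
send_rows(deltas="-0.001 0.007 0.03 4;-0.001 0.007 0.06 4;-0.001 0.007 0.08 4;-0.001 0.007 0.084 4;-0.001 0.007 0.084 4")

```text
t: 2.9
eef_pos: [0.4647, 0.2584, 0.0852]
tool_rot: [0.0, 0.966, 0.259, -0.0]
contact_force: [1.2, 0.5, -0.1]
gripper_width: 0.998
grasp_force: 0.0
```

Request:
send_rows(deltas="0 0 0 0;0 0 0 0;0 0 0 0;0 0 0 0;0 0 0 0", claw=0, force=100)

```text
t: 3.4
eef_pos: [0.4648, 0.259, 0.0857]
tool_rot: [-0.0, 0.966, 0.259, 0.0]
contact_force: [-1.7, 0.4, 5.8]
gripper_width: 0.168
grasp_force: 97.4
```

```bash
python3 -c "
from h import *
go([.465,.259,.085],-60)
o=bot.get_obs();print(o['gripper_width'],o['grasp_force'],o['contact_force'])"
```

```text
at [0.4648 0.259  0.0857] yang -60.0 q [-1.05  0.51  0.55  2.05 -0.41  0.69 -1.29] t 3.4
shift [0.0002 0.0001 0.0007] spin -0.0 down [ 0.     0.001 -1.   ]
0.1684151841856759 97.44834423065186 [-1.70637752  0.37411811  5.76135213]
```

Request:
send_rows(deltas="0 0 -0.01 0;0 0 -0.04 0;0 0 -0.08 0;0 0 -0.12 0;0 0 -0.145 0", force=120)

```text
t: 3.9
eef_pos: [0.4654, 0.2583, 0.2332]
tool_rot: [-0.0, 0.966, 0.258, 0.001]
contact_force: [-0.9, 0.4, -3.8]
gripper_width: 0.169
grasp_force: 117.2
```

Request:
send_rows(deltas="0 0 0 0;0 0 0 0;0 0 0 0")

```text
t: 4.2
eef_pos: [0.4635, 0.258, 0.2288]
tool_rot: [0.001, 0.966, 0.259, -0.001]
contact_force: [-0.4, 0.5, -3.3]
gripper_width: 0.162
grasp_force: 117.2
```

Run:
```python
from h import *
p=bot.read_camera("top"); C=cloud(p)
P=C.reshape(-1,3); r=np.hypot(*(P[:,:2]-[.5525,.3082]).T)
m=P[(P[:,2]>.195)&(P[:,2]<.25)&(r<.065)]
print(len(m), m.mean(0).round(4), cv2.minEnclosingCircle(m[:,:2].astype(np.float32)))
A=np.c_[m[:,:2]-m[:,:2].mean(0),np.ones(len(m))]
s=least_squares(lambda q:A@q-m[:,2],[0,0,.2],loss="soft_l1",f_scale=.003); print("tilt",s.x)
s=least_squares(lambda q:np.hypot(m[:,0]-q[0],m[:,1]-q[1])-.0495,[.5525,.308],loss="soft_l1",f_scale=.003); print("c",s.x)
cv2.imwrite("pics/lift.png",cv2.resize(bot.read_camera("side")["img"][80:240,180:380,::-1],None,fx=3,fy=3))
go([.5,-.07,.23],-30)
```

```text
178 [0.576  0.2973 0.2104] ((0.5550881028175354, 0.3042195737361908), 0.051005225628614426)
tilt [ 0.08811698 -0.10674415  0.21132586]
c [0.55089198 0.30622911]
at [0.4638 0.258  0.2288] yang -60.0 q [-1.19  0.3   0.69  1.94 -0.22  0.98 -1.44] t 4.3
shift [-0.1325  0.3022 -0.0006] spin -30.0 down [-0.002 -0.002 -1.   ]
```

View pics/lift.png

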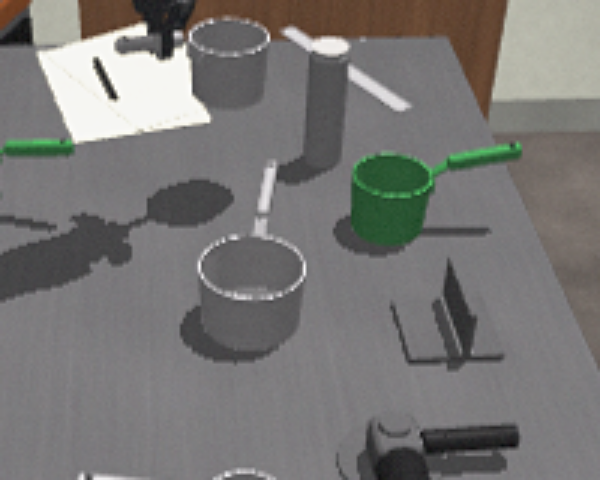

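The medium pot hangs level (crop: about (228,60)), and the large pot (250,290) is undisturbed. I'm carrying the medium over it now.

Request:
send_rows(deltas="-0.008 0.02 0 -3;-0.022 0.054 0 -8;-0.038 0.093 0 -14;-0.054 0.132 0 -20;-0.07 0.17 0 -25")

```text
t: 4.8
eef_pos: [0.4886, 0.0744, 0.2294]
tool_rot: [0.0, 0.886, 0.463, -0.001]
contact_force: [0.2, -0.2, -2.8]
gripper_width: 0.168
grasp_force: 116.9
```

```bash
python3 -c "
from h import *
go([.5094,-.073,.23],-30)"
```

```text
at [0.4886 0.0744 0.2294] yang -34.8 q [-0.87  0.22  0.69  2.02 -0.17  0.96 -0.7 ] t 4.8
shift [-0.1091  0.1012 -0.0004] spin -4.8 down [-0.001 -0.001 -1.   ]
```

Request:
send_rows(deltas="-0.03 0.028 0 -2;-0.06 0.056 0 -3;-0.088 0.081 0 -4;-0.104 0.096 0 -5;-0.109 0.101 0 -5")

```text
t: 5.3
eef_pos: [0.5086, -0.0743, 0.2296]
tool_rot: [0.001, 0.867, 0.498, -0.001]
contact_force: [-1.0, 0.6, -3.5]
gripper_width: 0.164
grasp_force: 117.0
```

Request:
send_rows(deltas="0 0 0 0;0 0 0 0;0 0 0 0")

```text
t: 5.6
eef_pos: [0.5091, -0.0691, 0.2299]
tool_rot: [-0.0, 0.866, 0.501, -0.0]
contact_force: [-0.3, 0.2, -3.1]
gripper_width: 0.169
grasp_force: 117.0
```

```bash
cat >> h.py <<'E'
def rim(C,c,R,z0,z1):
    P=C.reshape(-1,3); r=np.hypot(*(P[:,:2]-c).T)
    m=P[(P[:,2]>z0)&(P[:,2]<z1)&(r<R+.015)&(r>R-.02)]
    s=least_squares(lambda q:np.hypot(m[:,0]-q[0],m[:,1]-q[1])-(R-.0015),c,loss="soft_l1",f_scale=.003)
    k=m[abs(np.hypot(*(m[:,:2]-s.x).T)-R+.0015)<.005]
    A=np.c_[k[:,:2]-s.x,np.ones(len(k))]
    f=least_squares(lambda q:A@q-k[:,2],[0,0,(z0+z1)/2],loss="soft_l1",f_scale=.002)
    return s.x.round(4),len(k),"slope",f.x.round(3),"enc",np.round(cv2.minEnclosingCircle(m[:,:2].astype(np.float32))[0],4)
E
python3 - <<'E'
from h import *
p=bot.read_camera("top"); C=cloud(p)
print(rim(C,[.5622,.0131],.051,.205,.24))
cv2.imwrite("pics/over.png",cv2.resize(p["img"][110:230,150:290,::-1],None,fx=4,fy=4))
go([.5094,-.073,.23],-30)
E
```

```text
(array([0.5596, 0.0158]), 41, 'slope', array([-0.002,  0.073,  0.215]), 'enc', array([0.5724, 0.057 ]))
at [ 0.5092 -0.0693  0.23  ] yang -29.9 q [-0.6   0.26  0.73  1.98 -0.21  0.97 -0.28] t 5.65
shift [-0.0031  0.002   0.    ] spin 0.1 down [-0.  0. -1.]
```

View pics/over.png

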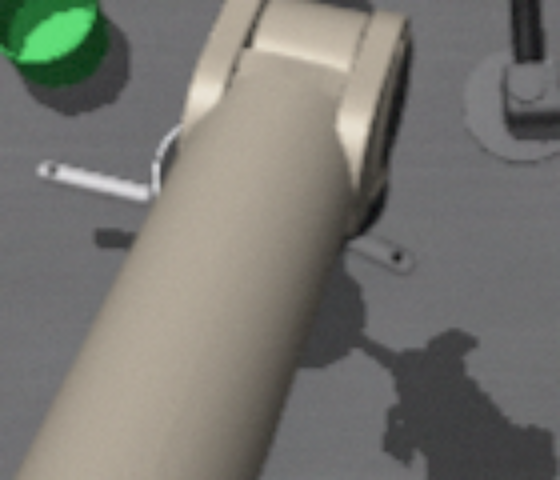

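The arm hides the pot from above: only its rim's left edge shows at (165,155), and its handle tip at (400,255). I'll use the side camera for the relative offset.

Run:
```python
from h import *
p=bot.read_camera("side"); C=cloud(p)
print("M",rim(C,[.5622,.0145],.051,.20,.24))
print("L",rim(C,[.5622,.0131],.062,.07,.084))
for q in("medium_pot","large_pot","medium_grip","large_grip"):
    print(q,[(np.round(r["xyz"],3).tolist(),round(r["confidence"],2)) for r in bot.landmark_of(p,q)][:4])
cv2.imwrite("pics/side1.png",cv2.resize(p["img"][80:240,180:380,::-1],None,fx=4,fy=4)[:600])
```

```text
M (array([0.5574, 0.0151]), 198, 'slope', array([ 0.017, -0.031,  0.211]), 'enc', array([0.5595, 0.0124]))
L (array([0.5595, 0.0121]), 130, 'slope', array([ 0.007, -0.007,  0.075]), 'enc', array([0.5615, 0.0126]))
medium_pot [([0.196, 0.291, -0.004], 0.96), ([0.557, 0.02, 0.138], 0.85), ([0.752, 0.202, 0.002], 0.74)]
large_pot [([0.565, 0.015, 0.004], 0.9)]
medium_grip [([0.51, -0.065, 0.239], 0.81), ([0.296, 0.259, 0.095], 0.61), ([0.856, 0.207, 0.094], 0.6), ([0.527, -0.342, 0.001], 0.29)]
large_grip []
```

View pics/side1.png

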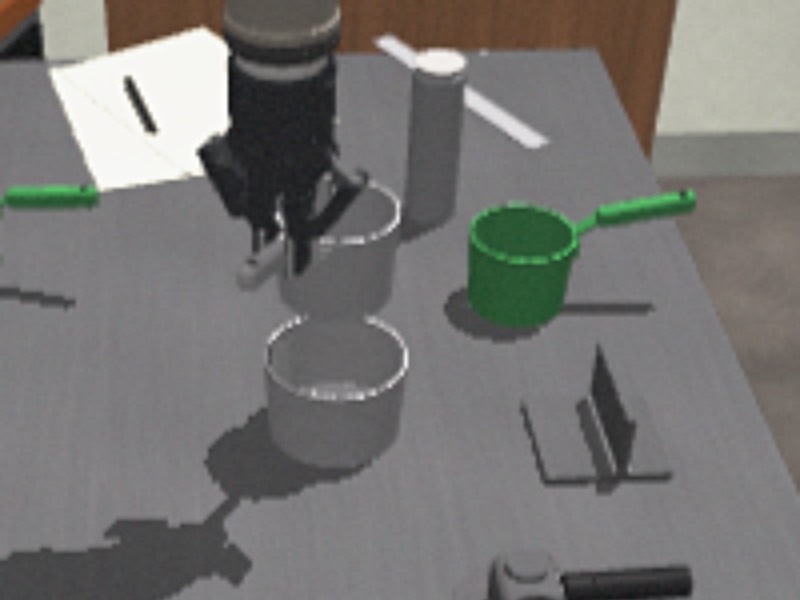

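Request:
send_rows(deltas="-0.001 0.005 0 0;-0.001 0.005 0.015 0;-0.001 0.005 0.035 0;-0.001 0.005 0.05 0;-0.001 0.005 0.055 0")

```text
t: 6.4
eef_pos: [0.5124, -0.0744, 0.1739]
tool_rot: [-0.0, 0.866, 0.5, -0.001]
contact_force: [-0.6, 0.5, -2.2]
gripper_width: 0.17
grasp_force: 117.0
```

Request:
send_rows(deltas="0 0 0.015 0;0 0 0.03 0;0 0 0.045 0;0 0 0.057 0;0 0 0.065 0")

```text
t: 6.9
eef_pos: [0.5132, -0.0743, 0.1098]
tool_rot: [0.0, 0.866, 0.5, -0.0]
contact_force: [-0.7, -0.2, -3.1]
gripper_width: 0.164
grasp_force: 117.1
```

Request:
send_rows(deltas="0 0 0.003 0;0 0 0.006 0;0 0 0.009 0;0 0 0.012 0;0 0 0.012 0")

```text
t: 7.4
eef_pos: [0.5129, -0.0742, 0.0981]
tool_rot: [-0.0, 0.866, 0.5, -0.0]
contact_force: [-0.8, -0.6, -3.2]
gripper_width: 0.168
grasp_force: 117.0
```

Request:
send_rows(deltas="0 0 0.002 0;0 0 0.004 0;0 0 0.006 0;0 0 0.007 0;0 0 0.007 0")

```text
t: 7.9
eef_pos: [0.5129, -0.0742, 0.0911]
tool_rot: [-0.0, 0.866, 0.5, -0.0]
contact_force: [0.1, 0.5, -2.3]
gripper_width: 0.165
grasp_force: 117.0
```

Request:
send_rows(deltas="0 0 0.001 0;0 0 0.002 0;0 0 0.002 0")

```text
t: 8.2
eef_pos: [0.5131, -0.0747, 0.0899]
tool_rot: [-0.0, 0.866, 0.499, 0.0]
contact_force: [-2.6, -0.4, 5.6]
gripper_width: 0.164
grasp_force: 118.6
```

Request:
send_rows(deltas="0 0 0.001 0;0 0 0.001 0;0 0 0.001 0")

```text
t: 8.5
eef_pos: [0.513, -0.0752, 0.0895]
tool_rot: [-0.0, 0.867, 0.499, 0.0]
contact_force: [-5.4, -2.5, 13.6]
gripper_width: 0.167
grasp_force: 119.8
```

Request:
send_rows(deltas="0 0 0 0;0 0 0 0;0 0 0 0;0 0 0 0;0 0 0 0", claw=1)

```text
t: 9.0
eef_pos: [0.5131, -0.0742, 0.0882]
tool_rot: [0.0, 0.866, 0.5, -0.0]
contact_force: [-0.6, 0.1, 0.4]
gripper_width: 0.992
grasp_force: 0.0
```

Request:
send_rows(deltas="0 0 -0.02 0;0 0 -0.06 0;0 0 -0.1 0;0 0 -0.14 0;0 0 -0.16 0")

```text
t: 9.5
eef_pos: [0.5142, -0.0748, 0.2515]
tool_rot: [0.001, 0.866, 0.499, 0.002]
contact_force: [-0.3, 0.3, 0.0]
gripper_width: 1.004
grasp_force: 0.0
```

Run:
```python
from h import *
p=bot.read_camera("side"); C=cloud(p)
print("M",rim(C,[.5622,.0131],.051,.072,.094))
print("L",rim(C,[.5622,.0131],.062,.065,.086))
print("S",rim(C,[.5284,-.345],.041,.068,.084))
for q in("small_grip","small_pot","medium_grip","large_grip"):
    print(q,[(np.round(r["xyz"],3).tolist(),round(r["confidence"],2)) for r in bot.landmark_of(p,q)][:4])
# TCP over small grip
a=np.radians(178.2); g=np.array([.5284,-.345])+.091*np.array([np.cos(a),np.sin(a)]); print(g)
go([*g,.25],-91.8)
```

```text
M (array([0.5623, 0.0103]), 151, 'slope', array([-0.015, -0.014,  0.078]), 'enc', array([0.559, 0.014]))
L (array([0.5593, 0.0118]), 171, 'slope', array([0.013, 0.023, 0.074]), 'enc', array([0.5647, 0.0177]))
S (array([ 0.5249, -0.3463]), 210, 'slope', array([-0.004, -0.002,  0.075]), 'enc', array([ 0.5203, -0.3429]))
small_grip [([0.432, -0.34, 0.096], 0.77)]
small_pot [([0.529, -0.34, 0.002], 0.69)]
medium_grip [([0.855, 0.206, 0.095], 0.92), ([0.518, -0.07, 0.097], 0.86), ([0.296, 0.26, 0.096], 0.73)]
large_grip [([0.588, 0.124, 0.093], 0.9)]
[ 0.4374449  -0.34214162]
at [ 0.5123 -0.0739  0.2473] yang -30.0 q [-0.61  0.25  0.76  1.96 -0.2   1.01 -0.28] t 9.75
shift [-0.2697  0.0693 -0.0026] spin 61.8 down [-0.002  0.    -1.   ]
```

Request:
send_rows(deltas="-0.27 0.069 0 62;-0.27 0.069 0 62;-0.27 0.069 0 62;-0.27 0.069 0 62;-0.27 0.069 0 62")

```text
t: 10.25
eef_pos: [0.4439, -0.316, 0.2468]
tool_rot: [-0.001, 0.989, 0.145, -0.001]
contact_force: [1.5, 0.5, 0.4]
gripper_width: 1.0
grasp_force: 0.0
```

```bash
python3 -c "
from h import *
go([.437,-.342,.17],-91.5)"
```

```text
at [ 0.4439 -0.316   0.2468] yang -73.3 q [-0.25  0.37  0.97  1.9  -0.35  1.05 -0.41] t 10.25
shift [-0.0139  0.023   0.0768] spin 18.2 down [-0.002  0.001 -1.   ]
```

Request:
send_rows(deltas="-0.013 0.023 0.02 18;-0.013 0.023 0.05 18;-0.013 0.023 0.077 18;-0.013 0.023 0.077 18;-0.013 0.023 0.077 18")

```text
t: 10.75
eef_pos: [0.4389, -0.3406, 0.1706]
tool_rot: [-0.0, 1.0, -0.009, -0.001]
contact_force: [0.6, -0.3, 0.8]
gripper_width: 0.998
grasp_force: 0.0
```

```bash
python3 -c "
from h import *
go([.437,-.342,.085],-91.5)"
```

```text
at [ 0.4389 -0.3406  0.1706] yang -91.0 q [-0.16  0.52  0.95  1.95 -0.53  0.94 -0.53] t 10.75
shift [-0.0016  0.0015  0.0856] spin 0.5 down [-0.003  0.    -1.   ]
```

Request:
send_rows(deltas="-0.001 0.001 0.03 0;-0.001 0.001 0.06 0;-0.001 0.001 0.08 0;-0.001 0.001 0.085 0;-0.001 0.001 0.085 0")

```text
t: 11.25
eef_pos: [0.439, -0.3419, 0.087]
tool_rot: [0.0, 1.0, -0.009, 0.0]
contact_force: [-0.4, -0.1, 0.4]
gripper_width: 1.002
grasp_force: 0.0
```

Request:
send_rows(deltas="0 0 0 0;0 0 0 0;0 0 0 0;0 0 0 0;0 0 0 0", claw=0, force=120)

```text
t: 11.75
eef_pos: [0.4385, -0.3417, 0.0867]
tool_rot: [-0.0, 1.0, -0.009, -0.0]
contact_force: [-2.7, 1.3, 7.1]
gripper_width: 0.164
grasp_force: 118.3
```

Request:
send_rows(deltas="0 0 -0.01 0;0 0 -0.04 0;0 0 -0.08 0;0 0 -0.12 0;0 0 -0.15 0")

```text
t: 12.25
eef_pos: [0.4384, -0.3422, 0.2388]
tool_rot: [0.0, 1.0, -0.009, 0.0]
contact_force: [0.8, -0.2, -2.5]
gripper_width: 0.163
grasp_force: 117.5
```

Run:
```python
from h import *
p=bot.read_camera("side"); C=cloud(p)
print("S",rim(C,[.5284,-.345],.041,.205,.25))
a=np.radians(160); g=np.array([.562,.012])+.091*np.array([np.cos(a),np.sin(a)]); print(g)
go([*g,.235],-110)
```

```text
S (array([ 0.5246, -0.3469]), 507, 'slope', array([-0.035, -0.007,  0.219]), 'enc', array([ 0.5191, -0.3468]))
[0.47648797 0.04312383]
at [ 0.44   -0.3441  0.2428] yang -91.1 q [-0.23  0.44  1.04  1.89 -0.43  1.06 -0.6 ] t 12.3
shift [ 0.0292 -0.3878  0.0067] spin 18.9 down [ 0.006 -0.003 -1.   ]
```

Request:
send_rows(deltas="0.002 -0.02 0 1;0.005 -0.055 0 3;0.008 -0.1 0 5;0.011 -0.145 0 7;0.015 -0.19 0 9")

```text
t: 12.8
eef_pos: [0.4562, -0.1503, 0.2362]
tool_rot: [-0.0, 0.996, -0.088, -0.0]
contact_force: [0.3, 0.5, -0.9]
gripper_width: 0.164
grasp_force: 117.5
```

```bash
python3 -c "
from h import *
go([.478,.0446,.236],-110)"
```

```text
at [ 0.4562 -0.1503  0.2362] yang -100.2 q [-0.81  0.32  1.23  2.06 -0.36  1.   -1.14] t 12.8
shift [-0.0129 -0.1957  0.0004] spin 9.8 down [-0.001  0.001 -1.   ]
```

Request:
send_rows(deltas="-0.002 -0.03 0 2;-0.004 -0.06 0 3;-0.006 -0.085 0 4;-0.007 -0.1 0 5")

```text
t: 13.2
eef_pos: [0.4671, -0.0498, 0.2361]
tool_rot: [-0.001, 0.992, -0.13, -0.001]
contact_force: [0.3, 0.2, -2.0]
gripper_width: 0.166
grasp_force: 117.5
```

```bash
python3 -c "
from h import *
go([.478,.0446,.236],-110)"
```

```text
at [ 0.4671 -0.0498  0.2361] yang -104.9 q [-1.08  0.33  1.3   2.08 -0.38  1.   -1.41] t 13.2
shift [-0.0138 -0.094   0.0002] spin 5.1 down [-0.001  0.001 -1.   ]
```

Request:
send_rows(deltas="-0.004 -0.028 0 2;-0.008 -0.056 0 3;-0.011 -0.078 0 4;-0.013 -0.09 0 5;-0.014 -0.094 0 5")

```text
t: 13.7
eef_pos: [0.478, 0.0437, 0.2361]
tool_rot: [0.0, 0.985, -0.173, -0.0]
contact_force: [-0.0, -0.1, -1.5]
gripper_width: 0.164
grasp_force: 117.5
```

Request:
send_rows(deltas="0 0 0 0;0 0 0 0;0 0 0 0")

```text
t: 14.0
eef_pos: [0.4781, 0.0411, 0.2364]
tool_rot: [-0.0, 0.985, -0.174, -0.0]
contact_force: [-1.4, 0.6, -2.9]
gripper_width: 0.166
grasp_force: 117.5
```

Run:
```python
from h import *
p=bot.read_camera("side"); C=cloud(p)
print("S",rim(C,[.562,.012],.041,.195,.25))
print("M",rim(C,[.562,.012],.051,.072,.094))
print("L",rim(C,[.562,.013],.062,.065,.086))
for q in("small_pot","large_pot","small_grip"):
    print(q,[(np.round(r["xyz"],3).tolist(),round(r["confidence"],2)) for r in bot.landmark_of(p,q)][:3])
t=bot.read_camera("top"); T=cloud(t)
print("topS",rim(T,[.562,.012],.041,.195,.25),"topM",rim(T,[.562,.012],.051,.072,.09))
cv2.imwrite("pics/side2.png",cv2.resize(p["img"][80:230,180:380,::-1],None,fx=4,fy=4))
go([.478,.0446,.236],-110)
```

```text
S (array([0.5594, 0.0078]), 421, 'slope', array([-0.019, -0.004,  0.213]), 'enc', array([0.5528, 0.0085]))
M (array([0.5623, 0.0102]), 145, 'slope', array([-0.006, -0.001,  0.078]), 'enc', array([0.5596, 0.013 ]))
L (array([0.5589, 0.0114]), 172, 'slope', array([0.007, 0.026, 0.073]), 'enc', array([0.5596, 0.013 ]))
small_pot [([0.561, 0.012, 0.152], 0.82)]
large_pot [([0.563, 0.014, -0.0], 0.79)]
small_grip [([0.473, 0.046, 0.246], 0.6)]
topS (array([0.561 , 0.0095]), 188, 'slope', array([-0.039, -0.168,  0.217]), 'enc', array([0.559 , 0.0098])) topM (array([0.5615, 0.0058]), 56, 'slope', array([0.009, 0.062, 0.083]), 'enc', array([ 0.558 , -0.0091]))
at [0.4783 0.0418 0.2363] yang -110.0 q [-1.26  0.39  1.33  2.06 -0.45  1.03 -1.62] t 14.25
shift [-0.0012 -0.0026  0.0003] spin -0.0 down [-0.  0. -1.]
```

View pics/side2.png

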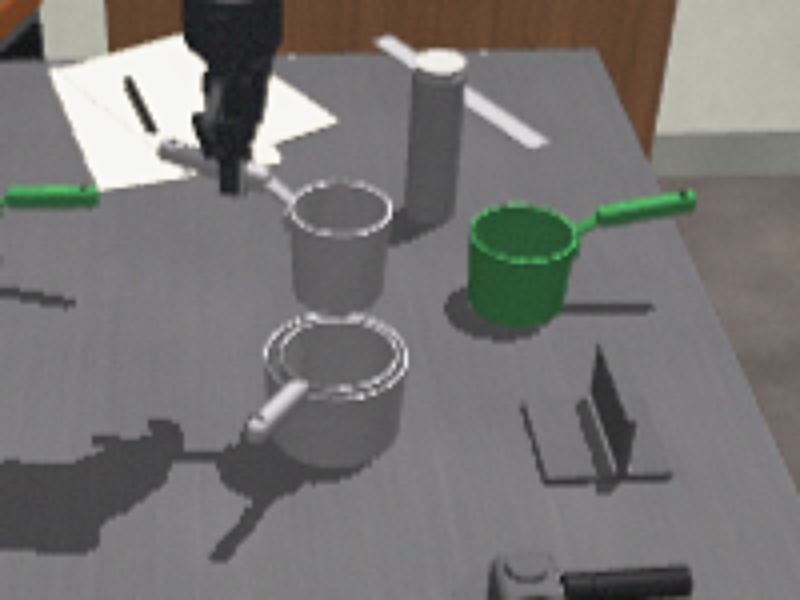

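The medium is nested flat in the large (rings at (335,355)), and the small is right above it. Lowering.

Request:
send_rows(deltas="0.001 -0.003 0 0;0.001 -0.003 0.015 0;0.001 -0.003 0.035 0;0.001 -0.003 0.05 0;0.001 -0.003 0.055 0")

```text
t: 14.75
eef_pos: [0.4796, 0.0448, 0.1801]
tool_rot: [0.0, 0.985, -0.174, -0.001]
contact_force: [-0.1, -0.2, -2.4]
gripper_width: 0.161
grasp_force: 117.4
```

Request:
send_rows(deltas="0 0 0.015 0;0 0 0.03 0;0 0 0.045 0;0 0 0.057 0;0 0 0.065 0")

```text
t: 15.25
eef_pos: [0.4804, 0.0447, 0.1158]
tool_rot: [0.0, 0.985, -0.174, -0.0]
contact_force: [-0.5, 0.0, -1.2]
gripper_width: 0.165
grasp_force: 117.6
```

Request:
send_rows(deltas="0 0 0.003 0;0 0 0.006 0;0 0 0.009 0;0 0 0.012 0;0 0 0.012 0")

```text
t: 15.75
eef_pos: [0.4802, 0.0447, 0.1042]
tool_rot: [-0.0, 0.985, -0.174, -0.0]
contact_force: [0.5, -0.2, -3.4]
gripper_width: 0.166
grasp_force: 117.6
```

Request:
send_rows(deltas="0 0 0.002 0;0 0 0.004 0;0 0 0.006 0;0 0 0.007 0;0 0 0.007 0")

```text
t: 16.25
eef_pos: [0.4802, 0.0446, 0.0972]
tool_rot: [0.0, 0.985, -0.174, -0.0]
contact_force: [-0.4, -0.4, -1.1]
gripper_width: 0.16
grasp_force: 117.6
```

Request:
send_rows(deltas="0 0 0.001 0;0 0 0.002 0;0 0 0.002 0")

```text
t: 16.55
eef_pos: [0.4803, 0.0446, 0.0952]
tool_rot: [-0.0, 0.985, -0.174, 0.0]
contact_force: [-0.1, -0.3, -1.3]
gripper_width: 0.167
grasp_force: 117.6
```

Request:
send_rows(deltas="0 0 0.001 0;0 0 0.002 0;0 0 0.002 0")

```text
t: 16.85
eef_pos: [0.4799, 0.0448, 0.0945]
tool_rot: [-0.001, 0.985, -0.174, -0.001]
contact_force: [-10.6, 2.2, 24.1]
gripper_width: 0.166
grasp_force: 121.4
```

Firm contact; releasing and rising.

Request:
send_rows(deltas="0 0 0 0;0 0 0 0;0 0 0 0;0 0 0 0;0 0 0 0", claw=1)

```text
t: 17.35
eef_pos: [0.4802, 0.0446, 0.0932]
tool_rot: [0.0, 0.985, -0.174, -0.0]
contact_force: [0.2, 0.3, -0.5]
gripper_width: 0.989
grasp_force: 0.0
```

Request:
send_rows(deltas="0 0 -0.02 0;0 0 -0.06 0;0 0 -0.1 0;0 0 -0.14 0;0 0 -0.17 0")

```text
t: 17.85
eef_pos: [0.4806, 0.0442, 0.2653]
tool_rot: [-0.0, 0.985, -0.174, 0.001]
contact_force: [0.6, 1.1, -1.3]
gripper_width: 1.001
grasp_force: 0.0
```

Request:
send_rows(deltas="0 -0.05 0 0;0 -0.1 0 0;0 -0.15 0 0;0 -0.19 0 0;0 -0.2 0 0")

```text
t: 18.35
eef_pos: [0.5491, 0.2384, 0.2622]
tool_rot: [0.0, 0.985, -0.17, -0.0]
contact_force: [-0.5, -0.3, 0.3]
gripper_width: 0.997
grasp_force: 0.0
```

Run:
```python
from h import *
p=bot.read_camera("side"); C=cloud(p)
for n,R in(("S",.041),("M",.051),("L",.062)): print(n,rim(C,[.562,.012],R,.068,.096))
t=bot.read_camera("top"); T=cloud(t)
for n,R in(("S",.041),("M",.051),("L",.062)): print("top",n,rim(T,[.562,.012],R,.068,.096))
for q in("small_grip","medium_grip","large_grip"):
    print(q,[(np.round(r["xyz"],3).tolist(),round(r["confidence"],2)) for r in bot.landmark_of(t,q)][:3])
a=cv2.resize(p["img"][100:220,200:340,::-1],(400,343)); b=cv2.resize(t["img"][110:230,150:290,::-1],(400,343))
cv2.imwrite("pics/end.png",np.hstack([a,b]))
o=bot.get_obs();print(o["t"],o["eef_pos"],o["contact_force"])
```

```text
S (array([0.5617, 0.01  ]), 183, 'slope', array([-0.02 , -0.032,  0.08 ]), 'enc', array([0.5634, 0.0112]))
M (array([0.5619, 0.0086]), 144, 'slope', array([-0.032,  0.042,  0.079]), 'enc', array([0.5615, 0.0132]))
L (array([0.5608, 0.0157]), 153, 'slope', array([-0.   ,  0.005,  0.075]), 'enc', array([0.5568, 0.0154]))
top S (array([0.5639, 0.0113]), 149, 'slope', array([-0.016,  0.014,  0.083]), 'enc', array([0.5619, 0.0111]))
top M (array([0.5643, 0.0098]), 161, 'slope', array([-0.033,  0.005,  0.081]), 'enc', array([0.5603, 0.0129]))
top L (array([0.5616, 0.0138]), 177, 'slope', array([-0.019, -0.012,  0.078]), 'enc', array([0.5572, 0.0193]))
small_grip [([0.475, 0.043, 0.108], 0.92)]
medium_grip [([0.291, 0.255, 0.096], 0.9), ([0.857, 0.202, 0.097], 0.79)]
large_grip [([0.588, 0.123, 0.097], 0.89)]
18.6 [0.54837802 0.23023239 0.26341282] [ 0.83044576  0.59178419 -0.40537607]
```

View pics/end.png

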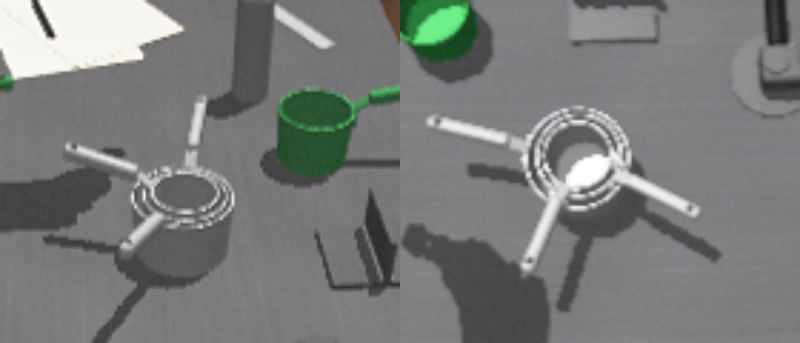

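The three rims sit concentric and flat at (580,158), the handles fan out about 80° apart, and the arm is clear.

Request:
send_rows(deltas="0 0 0 0;0 0 0 0;0 0 0 0")

```text
t: 18.9
eef_pos: [0.5486, 0.2319, 0.2635]
tool_rot: [-0.0, 0.985, -0.174, -0.0]
contact_force: [0.7, 0.0, -0.8]
gripper_width: 1.001
grasp_force: 0.0
```

```bash
python3 -c "
from station import bot
print(bot.hand_in())"
```

```text
the job is handed in; nothing more can be done
None
```

I nested the three steel pots and handed the job in at about 19 s: in the last images each sits flat and fully down with the handles about 80° apart, the large pot within a few mm of its start and nothing else touched; the hand-in gave no verdict.

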